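# Close the adjustable wrench on the press-tool lock nut and turn it to the mark

## Robot

A 7-joint arm with a two-finger parallel gripper is mounted at the origin on the work surface. World frame = base frame: x ahead of the robot, y to its left, z up, the work surface at z = 0. Lengths are in m, angles in degrees, forces in N, time in s.
With the tool pointing down it reaches from about 0.35 to 0.775 m from the base axis. Payload 3.1 kg.
Tool frame: the origin (TCP) lies on the centre line of the jaws, within the pads' length; the fingertips stand 17 mm ahead of it and the grasp point (between the pads) lies 2 mm behind it (robot.tip_reach is the distance from the TCP to the fingertips, in m); z points along the fingers, y is the direction in which the jaws open and shut (so a half turn about z gives the same grasp; the last joint's range is limited). The gripper opens to 85 mm and grips with 20 to 120 N. Pads are 22 mm wide; open, the fingers measure 114 mm over their backs; the gripper's body (76 mm by 85 mm) begins 54 mm behind the grasp point. The pads swing forward as they close: fully open they stand 13 mm farther back than shut.
Start: joints at [68.543, 17.813, 0.802, 86.603, -0.252, 75.585, -1.558], TCP at [0.18, -0.52, 0.248] pointing down, gripper open.
Joint ranges: [-154.91, 154.91], [-16.99, 109.72], [-72.82, 74.43], [7.12, 147.25], [-82.49, 262.49], [11.32, 116.49], [-174.64, 174.64]. Speed limits (degrees/s): [159.86, 159.86, 180, 180, 180, 180, 180].

## Interface

Orientations are given as [roll, pitch, yaw] about the fixed x, y, z axes, in that order (R = Rz(yaw) Ry(pitch) Rx(roll)).
In Python, from station import robot, fingers, vision, workorder, recognise gives the robot as it stands. Calls block until the motion is done:
- robot.move_to(position, orientation): joint-space move of the TCP to a pose.
- robot.line_to(position, orientation=None, velocity=0.15, f_stop=None): straight line of the TCP; orientation=None keeps the orientation; velocity is the mean speed in m/s. With f_stop (N) it stops when the force on the tool has changed by that much, and returns True; else False.
- robot.move_j(angles): joint-space move.
- fingers.gripper_to(opening, force=None): opening from 0.0 (shut) to 1.0 (fully open); force is the grip in N (None keeps the last); returns when the fingers have stopped.
- robot.pause(seconds).
- robot.inverse_kinematics(position, orientation): joint angles nearest the present ones, or None.
- vision.grab_frame(name): name is "scene" or "top" or "wrist"; returns the picture (420x560x3 uint8, red, green, blue); there is no depth.
- vision.calibration(name): a dict with "mtx" (3x3 intrinsics, pixels), "extrinsics" (4x4, takes a point from world to camera coordinates); the wrist camera has in their place "T_tool_cam" (4x4, takes a point from camera to tool coordinates, whose origin is the TCP and whose axes are the flange's). Camera axes: x right, y up, looking along -z (the intrinsics and any distortion apply to the point x, -y, -z); pixel columns grow to the right and rows downward; lengths in m; the calibration is good to about 2 mm. A picture is of the moment at which its call begins: read the wrist's pose just before it. calibration takes no time and is no camera call.
A pose or a line that the arm cannot do raises robot.PlanningError and nothing moves.
- workorder.close_job(): hands the job in, once; it reports no verdict.
Trained networks look in the newest picture that a camera, given by its name, has taken for a name from the list of things; names that differ only in an ending like _2 or _b are one class to them, and where a whole thing is asked for, a point or a joint stands for the part that bears it (a point fixed in the world has none). Each returns a list of dicts, best first, with "p" (0 to 1); they miss things now and then, are a little off and sometimes report something else, mostly with a low value. They report only what shows in the picture. A call takes as long as a camera call. They do not tell look-alikes from the thing itself.
- recognise(label, camera): "rect" ([centre column, centre row, width, height] in pixels, round what is visible of it).
Readings, each from a call of its own:
- robot.current_time_s(): time.
- robot.current_joint_positions(): joint angles.
- robot.current_dq(): joint speeds.
- robot.current_joint_torque(): joint torques, N m.
- robot.current_tool_pos(): TCP position.
- robot.current_eef_rot(): TCP orientation.
- robot.current_contact_force(): force on the tool from outside, world axes, zero at the start.
- robot.current_torque(): the same for the moment, N m.
- robot.current_finger_gap(): opening from 0.0 (shut) to 1.0 (fully open).
Only numpy, scipy, OpenCV 4.12 (cv2) and the standard library are available. Lean on these libraries where they do the work, as an engineer would, in place of code of your own. Each camera call takes 0.05 s, during which the arm holds its last target.

## Task

Stroke the wrench's knurled worm lightly with a fingertip until the jaw is pinched snugly on the brass lock nut, then swing the wrench by its handle to turn the nut clockwise (seen from above) until the nut's yellow pointer stands over the green mark on the plate. Turn the nut only with the snug wrench, never with the fingers; leave the wrench on the nut, still snug, and leave everything else where it is.

Things in the scene. Friction and masses are not known exactly. Their poses are not given: they have to be found in the camera images.
- plate: black steel tooling plate, fixed to the bench; top 25 above the bench. Origin on the nut's axis at bench level; reaches from local x = -100 to +85, y = -75 to +75. A steel stud 14 across stands through the nut to 51 above the bench.
- nut: brass hexagon lock nut, 30 across flats, 19 tall. Origin on its axis at its underside (25 above the bench). Turns about the vertical stud with about 0.35 N m friction, stays where left. Local +x runs along its yellow pointer (20 above the underside); the flats that the jaws take face local +y and -y.
- mark: flat green mark on the plate's top, 20 long radially x 9 wide, centred 54 from the nut's axis. Origin on that axis at the plate's top, +x towards the mark. Pointer at the mark = x axes of nut and mark agree. At the start it lies 0.35 to 0.65 rad clockwise (from above) of the pointer.
- wrench: steel adjustable wrench, 0.55 kg, loose, flat on the plate, mouth loosely round the nut. Origin on its underside at the nut's axis (when seated); +x out of the mouth, z up. Handle along -x: 24 wide, from x = -85 to -252, between 27 and 39 above the bench, past the plate's edge beyond x = -100. Head 16 thick; fixed jaw face at y = -15, throat x = -18, jaw tips x = 16.
- jaw: sliding jaw of the wrench, 34 x 14 x 14. Origin at the middle of its gripping face, which looks to the wrench's local -y. Mouth width = 15 mm + the jaw's y in the wrench's frame: 3 to 6 mm wider than the nut at the start, jaw y = 15 mm when snug.
- worm: knurled brass roller, radius 10, length 24, axis along wrench y. Origin: its centre, (-54, 8, 12) in the wrench's frame; top 6 above the head. Rigid: land slowly, near its top line. A fingertip pressed on top (8 to 13 N; over 25 N harms it) and dragged to the nut (wrench +x) closes the jaw 0.12 mm per mm, back opens it. 3.5 N drag rolls it; stays where left. When snug it stalls and the finger slips, harmlessly.
- spare_nut: loose steel nut, 24 across flats, 12 high, lying on the plate; bystander
- stake_tip: loose brass heat-staking tip, 24 across, 42 high; bystander
- screwdriver: red-handled screwdriver lying on the bench; bystander
- grease_jar: jar 52 across, 55 high; bystander
- housing: white plastic tray-shaped housing 80 x 50 x 20; bystander
- hinge_block: aluminium block 50 x 30 x 25; bystander
- pointer_tip (a point): tip of the nut's yellow pointer, 44 from the nut's axis, 20 above the nut's underside
Not all that is in view belongs to the job. Of the things shaped like the plate, the black one is meant.

How it is judged (in metres and radians):
On the way, in this order (a step that is already met when the one before it is completed fails the run):
1. the sliding jaw is pinched on the nut (4 N or more) (contact force between jaw and nut above 4 N and y of jaw in the frame of wrench below 0.016 m), for 0.3 s.
2. the nut's pointer has come to the mark (angle between the x axis of nut and the x axis of mark, either way round below 0.1 rad), for 0.2 s.
At the end, for the whole second after the job is handed in: The nut's pointer is within 0.1 rad (about 6 degrees) of the mark, the wrench lies flat and at rest on the plate round the nut (axis within 20 mm), and its jaw is still snug (mouth less than 1 mm wider than the nut) (angle between the x axis of nut and the x axis of mark, either way round below 0.1 rad and y of jaw in the frame of wrench below 0.016 m and horizontal distance between wrench and nut below 0.02 m and angle between wrench's own z axis and vertical below 0.1 rad and height (world z) of wrench below 0.03 m and linear speed of wrench below 0.02 m/s); the robot touches nothing.
It fails at once if a finger presses the worm with more than 25 N (contact force between the fingers and worm above 25 N).
It fails at once if the nut is turned (over 5 mm at the pointer's tip) while the jaw is not snug (distance of pointer_tip from where it was at the start of the episode above 0.005 m and y of jaw in the frame of wrench above 0.0165 m).
It fails at once if the fingers turn the nut (contact force between the fingers and nut above 3 N).
It fails at once if a bystander is moved by more than 20 mm (distance of any of spare_nut, stake_tip, screwdriver, grease_jar, housing, hinge_block from where it was at the start of the episode above 0.02 m).
It also fails if it takes over 72 s, if anything falls off the work surface, if the arm or the gripper's body presses on something with over 40 N, if the wrist force passes 120 N, or if a joint passes its speed limit or range.

## Working session

There is one attempt and no reset: what is moved stays moved. The work goes in short steps, each a Python script; the robot and the scene stay as the last script left them, time stands still between calls to the robot, and variables do not carry over. Pictures are saved under pics/ and viewed, and the job is handed in when it is done.

```bash
ls; mkdir -p pics; python3 - <<'E'
from station import robot, fingers, vision, workorder, recognise
import cv2
for n in ("scene","top","wrist"):
    im=vision.grab_frame(n); cv2.imwrite(f"pics/{n}0.png",im[:,:,::-1])
    c=vision.calibration(n); print(n,{k:(v.round(4).tolist() if hasattr(v,'round') else v) for k,v in c.items()})
for l in ("nut","wrench","jaw","worm","mark","plate"):
    for n in ("top","scene"): print(l,n,recognise(l,n)[:3])
print(robot.current_time_s(),robot.current_tool_pos(),robot.current_eef_rot(),robot.tip_reach)
E
```

```text
pics
scene {'mtx': [[422.0471, 0.0, 278.0298], [0.0, 422.0471, 215.6654], [0.0, 0.0, 1.0]], 'extrinsics': [[0.2501, 0.9681, 0.0162, -0.1282], [-0.6354, 0.1515, 0.7571, 0.2516], [0.7305, -0.1997, 0.6531, -1.3723], [0.0, 0.0, 0.0, 1.0]]}
top {'mtx': [[473.6025, 0.0, 288.2997], [0.0, 473.6025, 209.7363], [0.0, 0.0, 1.0]], 'extrinsics': [[-0.0195, -0.9998, -0.0051, 0.0238], [0.9778, -0.0201, 0.2087, -0.4612], [-0.2088, -0.0009, 0.978, -1.3228], [0.0, 0.0, 0.0, 1.0]]}
wrist {'mtx': [[301.5077, 0.0, 280.6208], [0.0, 301.5077, 214.2018], [0.0, 0.0, 1.0]], 'T_tool_cam': [[0.0004, 0.9487, 0.3161, 0.0813], [1.0, -0.0007, 0.0008, -0.0003], [0.0009, 0.3161, -0.9487, -0.1261], [0.0, 0.0, 0.0, 1.0]]}
nut top [{'rect': [208.1, 276.6, 13.5, 7.3], 'p': 0.68}, {'rect': [343.6, 261.4, 12.4, 7.9], 'p': 0.49}]
nut scene [{'rect': [344.6, 166.4, 16.3, 10.9], 'p': 0.55}, {'rect': [330.5, 244.6, 14.3, 11.6], 'p': 0.47}]
wrench top [{'rect': [294.1, 171.2, 89.4, 31.1], 'p': 0.7}, {'rect': [397.3, 211.5, 16.6, 16.4], 'p': 0.35}]
wrench scene [{'rect': [284.4, 261.4, 118.5, 58.5], 'p': 0.69}]
jaw top [{'rect': [259.2, 178.8, 71.6, 61.3], 'p': 0.32}]
jaw scene []
worm top []
worm scene [{'rect': [306.4, 248.9, 12.2, 10.5], 'p': 0.53}, {'rect': [109.8, 285.6, 19.1, 70.9], 'p': 0.16}]
mark top []
mark scene []
plate top [{'rect': [346.8, 261.6, 73.7, 66.7], 'p': 0.76}, {'rect': [259.7, 180.2, 70.2, 58.0], 'p': 0.75}, {'rect': [213.4, 275.6, 73.8, 63.5], 'p': 0.67}]
plate scene [{'rect': [340.8, 175.3, 83.1, 52.0], 'p': 0.82}, {'rect': [204.7, 202.8, 81.3, 58.6], 'p': 0.78}, {'rect': [327.7, 253.8, 107.4, 75.1], 'p': 0.73}]
0.75 [ 0.17971499 -0.51982791  0.24832601] [1.79996145e+02 1.36352549e-03 1.90744820e+01] 0.017
```

View pics/scene0.png

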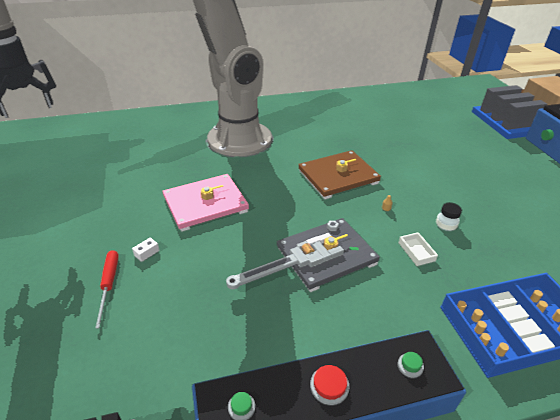

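View pics/top0.png

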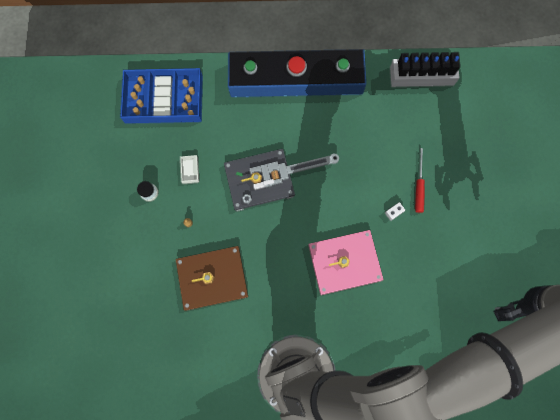

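```bash
cat > h.py <<'E'
from station import robot, fingers, vision, workorder, recognise
import numpy as np, cv2
from scipy.spatial.transform import Rotation as Rn
def campose(name, pos=None, rot=None):
    c=vision.calibration(name)
    if name=="wrist":
        T=np.eye(4);T[:3,:3]=Rn.from_euler('xyz',rot,degrees=True).as_matrix();T[:3,3]=pos
        return c["mtx"],T@np.array(c["T_tool_cam"])
    return c["mtx"],np.linalg.inv(c["extrinsics"])
def ray(K,T,u,v):
    d=np.array([(u-K[0,2])/K[0,0],-(v-K[1,2])/K[1,1],-1.]); return T[:3,3],T[:3,:3]@d
def at_z(K,T,u,v,z):
    o,d=ray(K,T,u,v); return o+d*(z-o[2])/d[2]
def proj(K,T,P):
    p=np.linalg.inv(T)@np.append(P,1); return K[0,0]*p[0]/-p[2]+K[0,2], K[1,1]*-p[1]/-p[2]+K[1,2]
def snap(fn,name="wrist"):
    p,r=robot.current_tool_pos(),robot.current_eef_rot()
    im=vision.grab_frame(name); cv2.imwrite("pics/"+fn+".png",im[:,:,::-1])
    np.savez("pics/"+fn+".npz",p=p,r=r); 
    return im,*campose(name,p,r)
def load(fn):
    z=np.load("pics/"+fn+".npz"); return campose("wrist",z["p"],z["r"])
E
python3 - <<'E'
from h import *
K,T=campose("top")
for n,u,v,z in (("nut",256,178,.045),("handle end",334,158,.035),("worm",275,175,.04),("mark",240,174,.025)): print(n,at_z(K,T,u,v,z))
K,T=campose("scene")
for n,u,v,z in (("nut",331,243,.045),("handle end",234,281,.035),("worm",306,248,.04),("mark",352,248,.025)): print(n,at_z(K,T,u,v,z))
E
```

```text
nut [0.55997803 0.10786288 0.045     ]
handle end [ 0.62007782 -0.12532108  0.035     ]
worm [0.56944945 0.05188661 0.04      ]
mark [0.57913939 0.15716527 0.025     ]
nut [0.57147528 0.10673751 0.045     ]
handle end [ 0.6207202  -0.12249099  0.035     ]
worm [0.56869614 0.04918291 0.04      ]
mark [0.57933445 0.15684013 0.025     ]
```

```bash
python3 - <<'E'
from h import *
robot.move_to([0.56,0.07,0.24],[180,0,10]); snap("w1")
print(robot.current_tool_pos(),robot.current_eef_rot(),robot.current_joint_positions())
for l in ("nut","worm","jaw","mark","wrench"): print(l,recognise(l,"wrist")[:2])
robot.move_to([0.56,0.0,0.24],[180,0,10]); snap("w2")
for l in ("nut","worm","jaw","mark","wrench"): print(l,recognise(l,"wrist")[:2])
print(robot.current_time_s())
E
```

```text
[0.56023946 0.06858498 0.23983215] [1.79958181e+02 1.61531810e-02 9.87477390e+00] [  21.03965187   25.21695865  -42.73046272   83.85626402   17.25396341
   77.64858684 -102.77963909]
nut [{'rect': [235.6, 182.5, 55.5, 31.0], 'p': 0.69}, {'rect': [205.9, 159.4, 18.9, 17.4], 'p': 0.42}]
worm [{'rect': [298.1, 187.6, 21.9, 21.8], 'p': 0.74}]
jaw [{'rect': [262.8, 199.9, 54.6, 12.9], 'p': 0.86}]
mark [{'rect': [206.3, 159.0, 19.0, 14.6], 'p': 0.71}]
wrench [{'rect': [355.0, 177.9, 246.8, 59.6], 'p': 0.87}]
nut [{'rect': [347.9, 375.5, 24.2, 26.2], 'p': 0.9}, {'rect': [170.9, 172.1, 59.1, 28.5], 'p': 0.85}]
worm [{'rect': [234.9, 174.1, 21.9, 25.8], 'p': 0.67}]
jaw [{'rect': [200.8, 191.0, 55.5, 10.0], 'p': 0.72}]
mark [{'rect': [140.8, 147.9, 19.5, 15.0], 'p': 0.57}, {'rect': [487.9, 296.4, 50.0, 34.5], 'p': 0.52}]
wrench [{'rect': [291.7, 168.0, 248.8, 60.8], 'p': 0.62}]
4.225
```

View pics/w1.png

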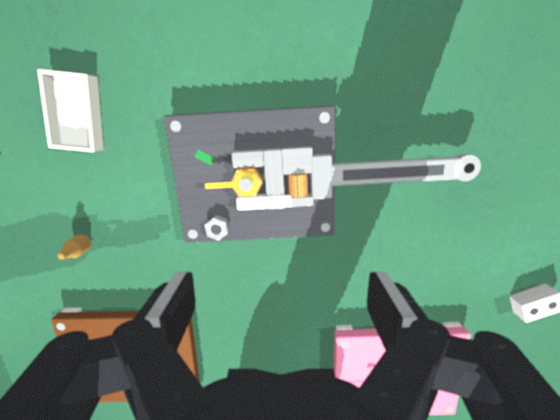

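View pics/w2.png

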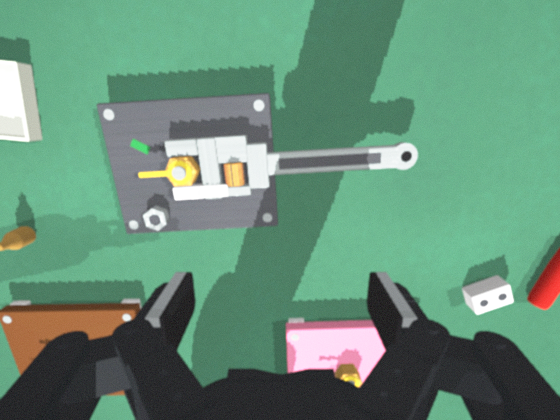

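```bash
python3 - <<'E'
import cv2,numpy as np
a=cv2.imread("pics/w1.png")[135:245,160:360]; b=cv2.imread("pics/w2.png")[125:235,95:295]
im=np.vstack([cv2.resize(x,None,fx=4,fy=4,interpolation=cv2.INTER_CUBIC)[:, :800] for x in (a,)]); cv2.imwrite("pics/c1.png",im)
cv2.imwrite("pics/c2.png",cv2.resize(b,None,fx=4,fy=4,interpolation=cv2.INTER_CUBIC))
E
```

```text
(no output)
```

View pics/c1.png

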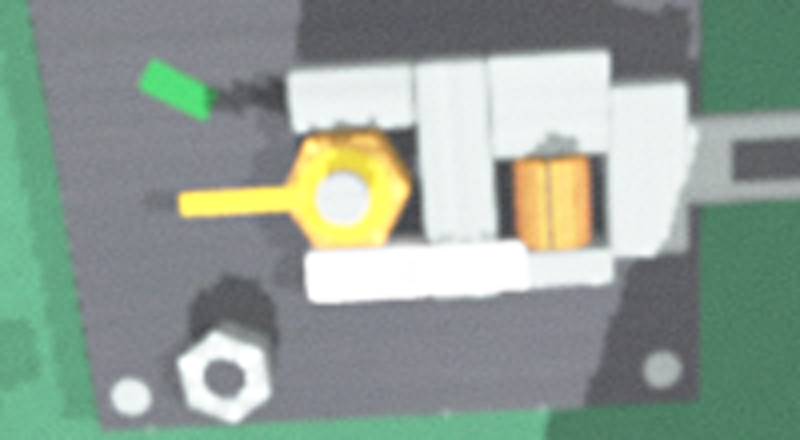

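View pics/c2.png

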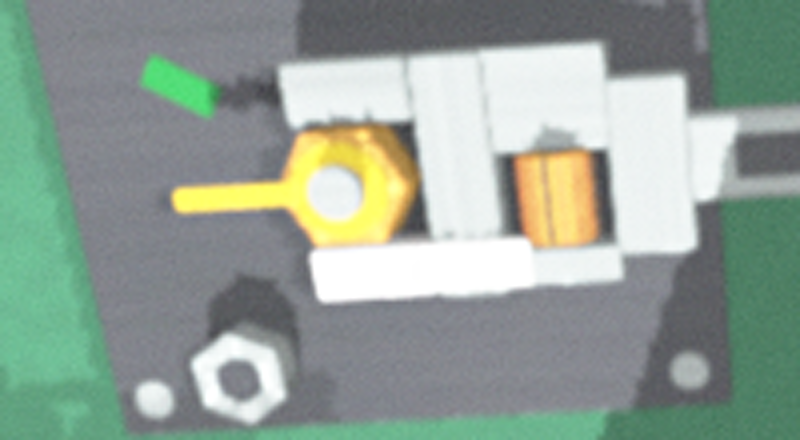

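```bash
python3 - <<'E'
from h import *
A=load("w1");B=load("w2")
def tri(p,q):
    o1,d1=ray(*A,*p);o2,d2=ray(*B,*q)
    s=np.linalg.lstsq(np.c_[d1,-d2],o2-o1,rcond=None)[0]
    P,Q=o1+s[0]*d1,o2+s[1]*d2; return (P+Q)/2,np.linalg.norm(P-Q)
D=dict(stud=((245.2,184.5),(178.5,172.7),.051),worm=((297.9,185.6),(234.2,174.5),.047),hole=((468,168),(405,156),.039),mark=((204.2,157),(139.7,146.7),.025),tip=((205,186.2),(138.7,175),.0455),
 hinge_white=((520,305),(475,290),.025))
X={}
for k,(p,q,z) in D.items():
    P,e=tri(p,q); a=at_z(*A,*p,z);b=at_z(*B,*q,z); X[k]=(a+b)/2
    print(k,P.round(4),round(e,4),a.round(4),b.round(4))
s=X["stud"][:2]
for k in ("worm","hole","mark","tip"):
    v=X[k][:2]-s; print(k,np.hypot(*v),np.degrees(np.arctan2(v[1],v[0])))
E
```

```text
stud [0.5634 0.1077 0.0506] 0.0005 [0.5632 0.1077 0.051 ] [0.5638 0.1076 0.051 ]
worm [0.5692 0.051  0.0392] 0.0001 [0.5708 0.0518 0.047 ] [0.5709 0.0501 0.047 ]
hole [ 0.6202 -0.1266  0.0404] 0.0002 [ 0.62   -0.1275  0.039 ] [ 0.6202 -0.1272  0.039 ]
mark [0.5801 0.1588 0.0271] 0.0008 [0.5801 0.1593 0.025 ] [0.5793 0.1598 0.025 ]
tip [0.553  0.1506 0.0469] 0.0002 [0.5525 0.1509 0.0455] [0.5527 0.1512 0.0455]
hinge_white [ 0.4497 -0.2968 -0.0009] 0.0104 [ 0.4578 -0.271   0.025 ] [ 0.4685 -0.2743  0.025 ]
worm 0.057218037771929506 -82.58470788294524
hole 0.241750702743863 -76.45083781935602
mark 0.054365450729995754 72.61277280232142
tip 0.044763719537074274 104.09048535517614
```

```bash
cat >> h.py <<'E'
PSI=103.5
wx=np.array([np.cos(np.radians(PSI)),np.sin(np.radians(PSI)),0])
wy=np.array([-wx[1],wx[0],0])
WORM=np.array([0.5700,0.0520,0.0])
def f(): return np.array(robot.current_contact_force())
E
python3 - <<'E'
from h import *
for yaw in (103.5,-76.5):
    print(yaw,robot.inverse_kinematics([0.57,0.052,0.1],[180,0,yaw]))
for dx,yaw in ((-.17,-76.5),(-.17,13.5)):
  for dth in (0,-40):
    a=np.radians(PSI+dth);c=np.array([.5635,.1077])+dx*np.array([np.cos(a),np.sin(a)])
    for y in (yaw+dth,yaw+dth+180): print(dx,y,c,robot.inverse_kinematics([*c,0.035],[180,0,y]))
E
```

```text
103.5 [ 30.58150057  40.06056309 -57.22876157  93.15879804  35.99411216
  67.04455926 -21.66890903]
-76.5 [ -22.69435007   28.45870795   21.8793842    95.32719743  -12.01585818
   58.53917219 -163.4097616 ]
-0.17 -76.5 [ 0.60318571 -0.05760289] [  16.83306056   36.81840648  -19.06757623   91.47635186   13.99195548
   54.0670595  -173.45319379]
-0.17 103.5 [ 0.60318571 -0.05760289] [ 37.03766799  47.12959956 -52.95881391  90.63700272  40.89783916
  63.31891815 -12.74926759]
-0.17 -116.5 [ 0.48764637 -0.04443884] [ -36.83091315   34.04246191   53.79695773  112.38554025  -35.20439263
   51.58868377 -171.11660677]
-0.17 63.5 [ 0.48764637 -0.04443884] [ 38.33991773  32.53308704 -46.1957201  109.66635957  30.1344798
  50.6339445  -49.68932677]
-0.17 13.5 [ 0.60318571 -0.05760289] [ 27.4451485   40.47581091 -35.65219074  91.02003811  26.73367736
  57.25375789 -92.91406367]
-0.17 193.5 [ 0.60318571 -0.05760289] [ 41.08504323  51.99542658 -61.98414045  90.48680052  48.63336607
  67.95491433  72.33083487]
-0.17 -26.5 [ 0.48764637 -0.04443884] [  27.6736745    28.03506377  -31.27939135  110.0299492    19.43347385
   47.17841653 -130.51350731]
-0.17 153.5 [ 0.48764637 -0.04443884] [ 49.57785251  42.68727766 -65.27593215 109.33217931  45.75892182
  59.27478841  27.45835566]
```

```bash
python3 - <<'E'
from h import *
fingers.gripper_to(0.0,40)
p=WORM-0.006*wx
robot.move_to([p[0],p[1],0.10],[180,0,PSI])
robot.line_to([p[0],p[1],0.072],velocity=0.05)
robot.pause(0.2); f0=f(); print("f0",f0,robot.current_tool_pos(),robot.current_time_s())
r=robot.line_to([p[0],p[1],0.058],velocity=0.008,f_stop=5)
print(r,f()-f0,robot.current_tool_pos()); robot.pause(0.2); print(f()-f0,robot.current_tool_pos(),robot.current_eef_rot(),robot.current_time_s())
E
```

```text
f0 [-0.16864529 -0.24577404 -0.03907444] [0.57167311 0.04631626 0.07237531] 7.0833
True [-0.8912409   0.72437935  4.11799419] [0.57138631 0.04613482 0.06406053]
[-0.52343819 -0.42507797  5.41028442] [0.5713849  0.04616096 0.06404053] [-1.79989623e+02  1.61898637e-03  1.03493901e+02] 8.3333
```

```bash
python3 - <<'E'
from h import *
p0=np.array(robot.current_tool_pos())
for i in range(4):
    p0[2]-=0.0004; robot.line_to(p0,velocity=0.01); robot.pause(0.1); F=f(); print(F.round(2),robot.current_tool_pos().round(5))
    if F[2]>9: break
print(robot.current_time_s())
E
```

```text
[-1.27 -0.09  5.25] [0.57147 0.04622 0.06404]
[-1.34 -0.45  7.32] [0.57149 0.04621 0.06399]
[-1.96 -1.74  9.23] [0.5715  0.04623 0.06396]
9.3833
```

```bash
python3 - <<'E'
from h import *
p0=np.array(robot.current_tool_pos()); p0[2]=0.0627
F=[]
for i in range(1,5):
    robot.line_to(p0+0.0035*i*wx,velocity=0.03); g=f(); print((g@wx).round(2),(g@wy).round(2),g[2].round(2),robot.current_tool_pos().round(5))
print(robot.current_time_s())
snap("s1")
E
```

```text
-1.99 3.17 10.03 [0.57107 0.04821 0.06395]
-3.21 3.14 10.4 [0.57038 0.0511  0.06392]
-3.18 2.77 10.96 [0.56961 0.05438 0.06392]
-2.42 2.32 10.27 [0.5688  0.05778 0.06387]
10.45
```

View pics/s1.png

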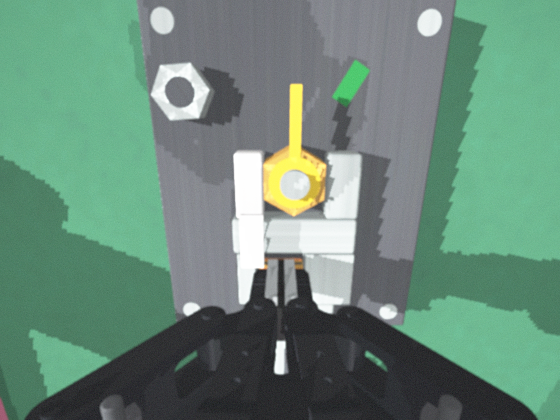

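```bash
cat >> h.py <<'E'
def stroke(a=-0.008,b=0.008,z=0.0626,n=4,off=0.0):
    W=WORM+np.array([0.0003,0,0])+off*wy
    q=np.array(robot.current_tool_pos()); q[2]=0.069; robot.line_to(q,velocity=0.08)
    s=W+a*wx; robot.line_to([s[0],s[1],0.069],velocity=0.1)
    robot.line_to([s[0],s[1],0.0652],velocity=0.03)
    robot.line_to([s[0],s[1],z],velocity=0.01); robot.pause(0.1); g=f(); print("press",g.round(2))
    if g[2]>16: print("HARD"); return
    for i in range(1,n+1):
        e=W+(a+(b-a)*i/n)*wx; robot.line_to([e[0],e[1],z],velocity=0.03); g=f()
        print("  x,y,z",(g@wx).round(2),(g@wy).round(2),g[2].round(2))
    print("t",robot.current_time_s())
E
python3 - <<'E'
from h import *
stroke(); snap("s2")
stroke(); snap("s3")
a,b=[cv2.imread(f"pics/{k}.png")[130:300,210:380] for k in("s1","s3")]
cv2.imwrite("pics/c3.png",cv2.resize(np.hstack([a,b]),None,fx=2.3,fy=2.3,interpolation=cv2.INTER_CUBIC))
E
```

```text
press [-3.24 -0.26  6.35]
  x,y,z -1.5 2.47 7.72
  x,y,z -1.8 2.47 6.52
  x,y,z -3.59 2.07 6.27
  x,y,z -3.47 2.2 7.18
t 12.9583
press [-2.58 -0.81  6.87]
  x,y,z -2.67 3.88 7.91
  x,y,z -3.13 2.18 8.43
  x,y,z -3.94 1.87 7.25
  x,y,z -3.38 2.11 6.29
t 15.4583
```

View pics/c3.png

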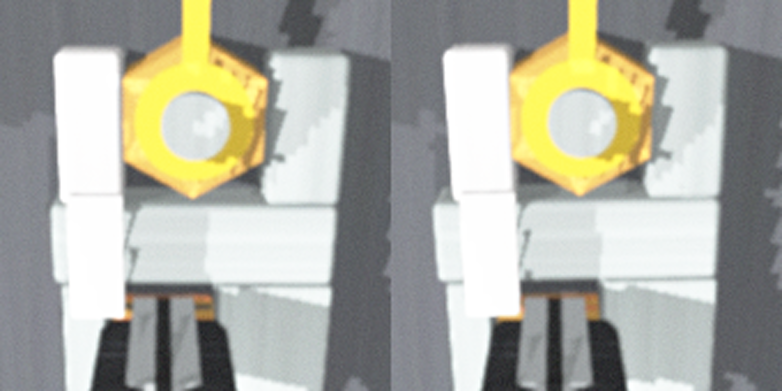

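```bash
python3 - <<'E'
from h import *
for i in range(2):
    stroke(z=0.0619); snap(f"s{4+i}")
a,b=[cv2.imread(f"pics/{k}.png")[130:300,210:380] for k in("s4","s5")]
cv2.imwrite("pics/c4.png",cv2.resize(np.hstack([a,b]),None,fx=2.3,fy=2.3,interpolation=cv2.INTER_CUBIC))
E
```

```text
press [-3.3  -1.01 10.2 ]
  x,y,z -4.36 3.3 10.76
  x,y,z -6.34 2.15 11.11
  x,y,z -5.61 1.13 10.44
  x,y,z -5.41 0.79 8.36
t 18.0333
press [-3.87 -1.15  9.93]
  x,y,z -4.57 4.17 12.03
  x,y,z -5.19 2.88 11.0
  x,y,z -5.37 1.47 9.28
  x,y,z -5.5 0.59 8.35
t 20.6
```

View pics/c4.png

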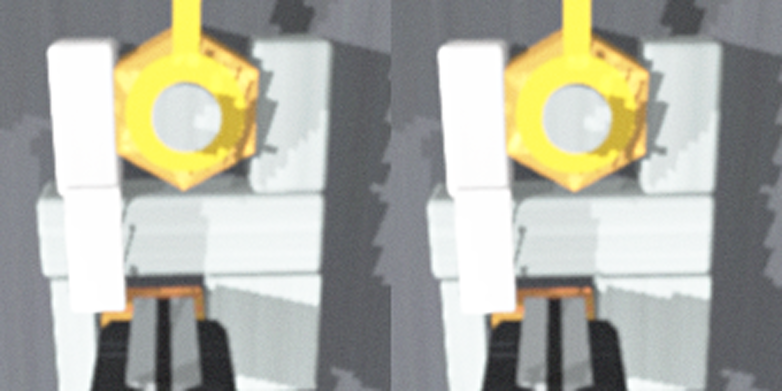

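```bash
python3 - <<'E'
from h import *
stroke(z=0.0615,b=0.006); robot.pause(0.5); print(f())
q=np.array(robot.current_tool_pos()); q[2]=0.12; robot.line_to(q,velocity=0.1)
robot.move_to([0.585,0.085,0.2],[180,0,PSI-90]); snap("v1")
cv2.imwrite("pics/c5.png",cv2.resize(cv2.imread("pics/v1.png")[110:310,160:430],None,fx=2.9,fy=2.9,interpolation=cv2.INTER_CUBIC))
print(robot.current_time_s())
E
```

```text
press [-3.8  -2.45 11.6 ]
  x,y,z -4.39 3.84 12.84
  x,y,z -7.09 3.45 13.64
  x,y,z -7.05 3.27 12.92
  x,y,z -6.09 2.21 11.08
t 23.1333
[-0.09321379 -6.55660076 11.01678173]
25.675
```

View pics/c5.png

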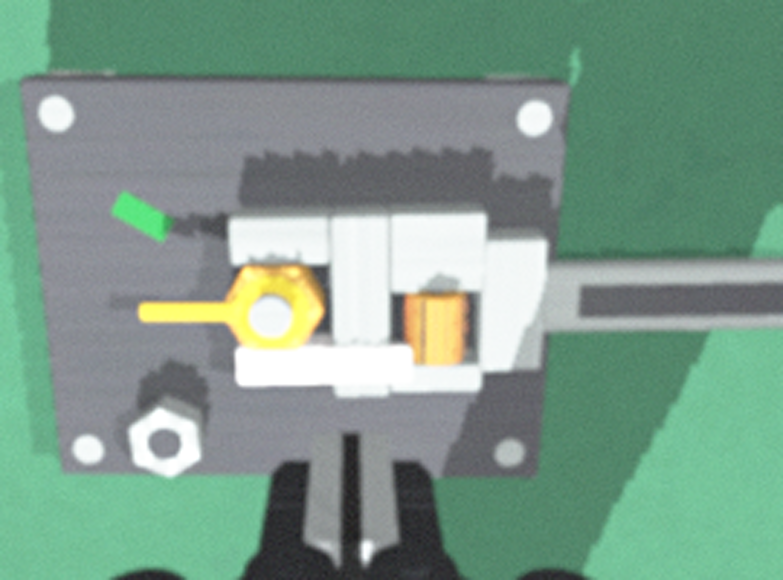

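```bash
python3 - <<'E'
from h import *
A=load("v1")
c=lambda x,y:(160+x/2.9,110+y/2.9)
for zj in (.039,.041):
    a=at_z(*A,*c(238,263),.041);b=at_z(*A,*c(238,346),zj); d=a-b; print(zj,np.hypot(*d[:2])*1000,d@wy*1000)
st=at_z(*A,*c(270,317),.051); w=at_z(*A,*c(436,328),.047); print(st,w)
u=at_z(*A,*c(590,272),.039);v=at_z(*A,*c(590,319),.039)
lo=at_z(*A,*c(780,262),.039);hi=at_z(*A,*c(780,331),.039);m1=(lo+hi)/2
lo=at_z(*A,*c(560,260),.039);hi=at_z(*A,*c(560,329),.039);m2=(lo+hi)/2
d=m2-m1; print("handle",m1,m2,np.degrees(np.arctan2(d[1],d[0])))
t=at_z(*A,*c(142,312),.045)-st; print("ptr",np.degrees(np.arctan2(t[1],t[0])))
t=at_z(*A,*c(142,217),.025)-st; print("mark",np.degrees(np.arctan2(t[1],t[0])))
E
```

```text
0.039 30.88043243896008 -30.845858898264808
0.041 30.08511907262369 -30.061740890970118
[0.56307573 0.10736696 0.051     ] [0.57094713 0.0519354  0.047     ]
handle [ 0.60707409 -0.06164291  0.039     ] [0.5899822  0.01217917 0.039     ] 103.03589665453664
ptr 104.00957176898649
mark 72.45650677071929
```

```bash
python3 - <<'E'
from h import *
A=load("w1");B=load("w2");K,T=campose("top")
for n,M,p,z in (("pink c w1",A,(335,328),.025),("pink c w1 r",A,(470,325),.025),("pink c w2",B,(288,322),.025),("top c1",(K,T),(309,244),.025),("top c2",(K,T),(374,232),.025),("top nut",(K,T),(343,262),.045),("hinge",(K,T),(396,207),.025),("hinge l",(K,T),(386,214),.025)): print(n,at_z(*M,*p,z))
E
```

```text
pink c w1 [ 0.37989002 -0.03784511  0.025     ]
pink c w1 r [ 0.41618577 -0.21738895  0.025     ]
pink c w2 [ 0.37822799 -0.04347995  0.025     ]
top c1 [ 0.36379043 -0.04351146  0.025     ]
top c2 [ 0.39518437 -0.23392889  0.025     ]
top nut [ 0.3077077  -0.13757942  0.045     ]
hinge [ 0.46839382 -0.30296353  0.025     ]
hinge l [ 0.44796393 -0.27221213  0.025     ]
```

```bash
cat >> h.py <<'E'
C=np.array([0.5632,0.1075])
def hp(ang,r=0.165,z=0.036):
    a=np.radians(ang); return [C[0]-r*np.cos(a),C[1]-r*np.sin(a),z],[180,0,ang]
E
python3 - <<'E'
from h import *
fingers.gripper_to(0.5)
p,o=hp(103.3,z=0.12); robot.move_to(p,o); f0=f()
p,o=hp(103.3); print(robot.line_to(p,o,velocity=0.08,f_stop=6)); print(f()-f0,robot.current_tool_pos())
fingers.gripper_to(0.34,20); print(robot.current_finger_gap(),f()-f0)
snap("g1"); print(robot.current_time_s())
E
```

```text
False
[0.16023548 0.43976037 0.26070827] [ 0.60176816 -0.05291655  0.03670633]
0.3417816115485127 [ 1.31661446 -0.05164332  0.60503191]
29.125
```

View pics/g1.png

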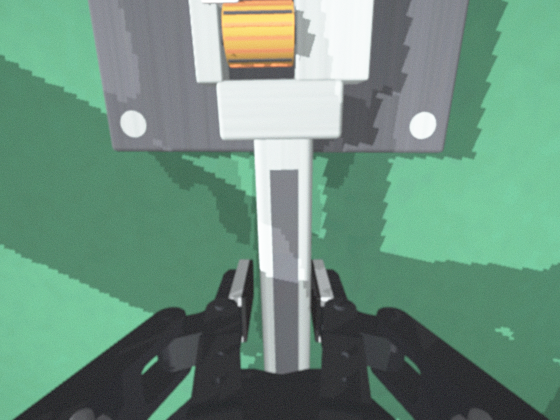

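```bash
python3 - <<'E'
from h import *
f0=f()
for a in np.arange(99.3,73.9,-4).tolist()+[74.3]:
    p,o=hp(a); robot.line_to(p,o,velocity=0.06); g=f()-f0; print(round(a,1),g.round(1))
robot.pause(0.2)
p,o=hp(74.8); robot.line_to(p,o,velocity=0.03)
snap("g2")
p,o=hp(74.8,z=0.13); robot.line_to(p,o,velocity=0.15)
p,o=hp(74.8,r=0.04,z=0.22); robot.move_to(p,o); snap("v2"); print(robot.current_time_s())
E
```

```text
99.3 [-0.3 -0.4  0.4]
95.3 [ 0.3 -0.5  1.1]
91.3 [-0.1 -1.2  1.6]
87.3 [-0.3 -0.7  0.2]
83.3 [-0.1 -0.9 -0.9]
79.3 [-2.2 -0.2 -0.9]
75.3 [-1.4 -0.8 -0.1]
74.3 [-1.4 -1.7 -2.6]
33.7583
```

View pics/v2.png

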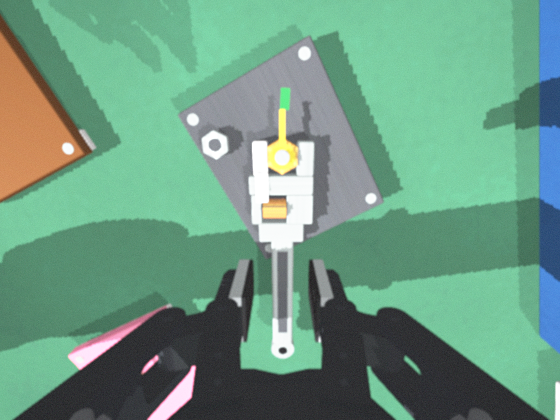

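```bash
python3 - <<'E'
from h import *
im=cv2.imread("pics/v2.png"); cv2.imwrite("pics/c6.png",cv2.resize(im[75:255,200:370],None,fx=3.3,fy=3.3,interpolation=cv2.INTER_CUBIC))
A=load("v2")
hsv=cv2.cvtColor(im,cv2.COLOR_BGR2HSV)[75:260,200:370]
g=cv2.inRange(hsv,(55,150,120),(75,255,255)); g[:, :60]=0; g[45:]=0; g[:,110:]=0
ys,xs=np.nonzero(g); m=(xs.mean()+200,ys.mean()+75); print("mark px",m,len(xs))
y=cv2.inRange(hsv,(22,150,150),(34,255,255)); ys,xs=np.nonzero(y)
k=ys<60; tip=(xs[k].mean()+200,ys[k].mean()+75); print("ptr px",tip,k.sum(),ys.min()+75)
M=at_z(*A,*m,.025)[:2]; P=at_z(*A,*tip,.045)[:2]; S=at_z(*A,282.5,157,.051)[:2]; print(S)
for n,c in (("C",C),("S",S)):
    an=lambda v:np.degrees(np.arctan2(v[1],v[0])); print(n,"mark",an(M-c),"ptr",an(P-c),an(P-c)-an(M-c))
E
```

```text
mark px (np.float64(284.76), np.float64(99.56)) 50
ptr px (np.float64(nan), np.float64(nan)) 0 137
[0.56427451 0.10769876]
C mark 71.40655656854375 ptr nan nan
S mark 72.44002081177878 ptr nan nan<stdin>:8: RuntimeWarning: Mean of empty slice.
  ret = ret.dtype.type(ret / rcount)
```

View pics/c6.png

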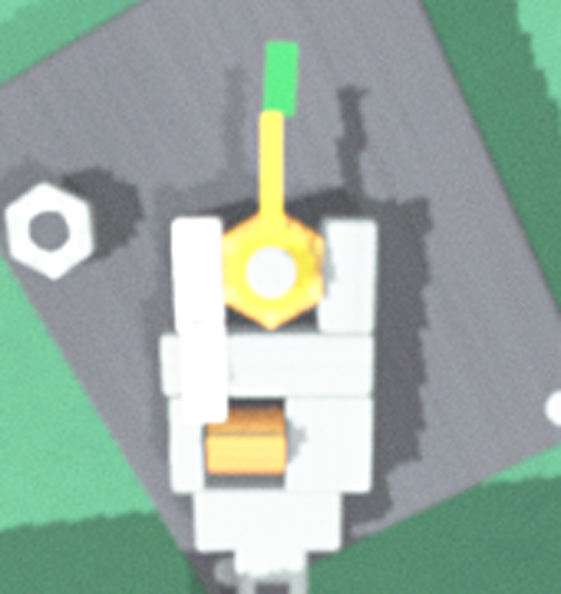

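```bash
python3 - <<'E'
from h import *
A=load("v2"); c=lambda x,y:(200+x/3.3,75+y/3.3)
an=lambda v:np.degrees(np.arctan2(v[1],v[0]))
S=at_z(*A,*c(270,272),.051)[:2];P=at_z(*A,*c(271,118),.045)[:2];Q=at_z(*A,*c(271,200),.045)[:2];M=at_z(*A,*c(281,78),.025)[:2]
print(S,an(P-S),an(P-Q),an(M-S),an(M-C),np.hypot(*(M-S)),np.hypot(*(P-S)))
E=[at_z(*A,*c(*p),.025)[:2] for p in ((283,42),(279,114))]; print("mark own axis",an(E[0]-E[1]))
h1=at_z(*A,282.5,349,.039)[:2]; print("handle",an(S-h1),np.hypot(*(S-h1)))
a=at_z(*A,*c(322,225),.041);b=at_z(*A,*c(222,225),.04); print("gap",np.hypot(*(a-b)[:2]))
E
```

```text
[0.56353357 0.10747861] 74.50998383662309 74.9140347999482 71.39675132738833 71.05629346101483 0.05426444364802687 0.04266421251433582
mark own axis 71.69427082027616
handle 75.10113400219704 0.24039789215477508
gap 0.029856726790694253
```

```bash
python3 - <<'E'
from h import *
p,o=hp(74.6,z=0.12); robot.move_to(p,o); p,o=hp(74.6); print(robot.line_to(p,o,velocity=0.08,f_stop=6))
p,o=hp(71.6); robot.line_to(p,o,velocity=0.03); robot.pause(0.2); print(f())
p,o=hp(72.3); robot.line_to(p,o,velocity=0.03)
p,o=hp(72.3,z=0.13); robot.line_to(p,o,velocity=0.12)
p,o=hp(72.3,r=0.02,z=0.2); robot.move_to(p,o); im,K,T=snap("v3"); print(robot.current_time_s())
cv2.imwrite("pics/c7.png",cv2.resize(im[75:285,185:395,::-1],None,fx=2.85,fy=2.85,interpolation=cv2.INTER_CUBIC))
E
```

```text
False
[1.84061928 0.1383877  2.33966548]
38.2
```

View pics/c7.png

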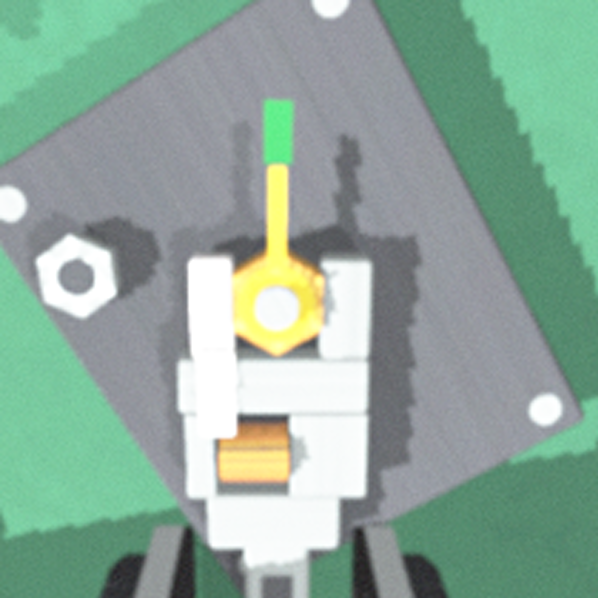

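```bash
python3 - <<'E'
from h import *
A=load("v3"); c=lambda x,y:(185+x/2.85,75+y/2.85)
an=lambda v:np.degrees(np.arctan2(v[1],v[0]))
S=at_z(*A,*c(277,308),.051)[:2];P=at_z(*A,*c(277.5,168),.045)[:2];M=at_z(*A,*c(279,132),.025)[:2]
print(an(P-S),an(M-S)); a=at_z(*A,*c(322,280),.041);b=at_z(*A,*c(233,280),.04); print("gap",np.hypot(*(a-b)[:2]))
workorder.close_job(); print(robot.current_time_s())
E
```

```text
72.23613945132891 71.69254296082966
gap 0.02970847268048825
the job is handed in; nothing more can be done
the job is handed in; nothing more can be done
```

I closed the jaw on the nut, turned the nut clockwise until its pointer stood over the green mark, and handed the job in about 38 s into the 72 s allowed. No verdict is reported.

- **Closing the jaw:** I gave the worm six fingertip strokes, reading about 6 to 14 N between force samples, against the 25 N limit. The second and third strokes pressed lighter than the 8 N recommended and closed the jaw less than expected. From the fourth stroke on, the drag rose to 5–7 N. The pictures after the fourth and fifth strokes showed no further jaw movement, which I took as the worm stalled and the jaw snug. I had no direct reading of the pinch force.
- **Turning the nut:** I set the open fingers either side of the handle without gripping and swung it about 29°. A picture then showed the pointer about 3° short, so I swung it a little further.
- **Last check (one wrist picture before handing in):**
  - The pointer read 72.2° and the mark 71.7°, so they agree to about 0.5°. Earlier pictures put the mark between 71.4° and 72.6°, still well inside the 5.7° allowed.
  - The mouth measured 29.7 mm against the nut's 30 mm, so the jaw is still snug within my measuring error.
  - The wrench looks seated round the nut, and the gripper is clear above it.
  - I didn't measure the bystanders again; the spare nut still looks in place, and I saw no contact with any of them.

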